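Take the ring-indexing wheel back one notch

TASK

The ring on the indexing stand has been turned one notch too far. With a fingertip, push the pawl's yellow-balled lever to lift the pawl out of the ratchet wheel and tip it right back, push the red-balled spoke over, away from the robot, to turn the wheel backward by one notch, then push the lever back so that the pawl drops fully into that notch. Push gently with shut fingers, gripping nothing, and leave the other things on the bench where they are.

Things in the scene. Friction and masses are not known exactly. Their poses are not given: they have to be found in the camera images.
- stand: Green ring-indexing stand, fixed to the bench. Origin on the bench under the middle of the ratchet wheel; its axes: x' away from the robot (turned up to 0.3 rad), y' left, z up. Base plate x' -65 to +105, y' +-50, 12 mm high; two green plates (outer faces y' +-26 mm) carry the spindle and the pawl. Nothing else stands above 125 mm near the paths of lever and upper spokes.
- spindle (a point): Point on the spindle's axis (along y') in the middle of the ratchet wheel: 105 mm above the origin of the stand. Steel wheel in the plane y'=0, 100 mm over its 8 teeth, 14 mm thick. Left, in the plane y'=+56 mm: four 8 mm spokes at right angles, each with an 18 mm ball at 85 mm radius, one red, three black. Right: wooden ring mandrel, 25 mm thick, to y'=-125 mm.
- pawl_shaft (a point): Point at y'=0 on the axis (along y') of the brass pawl's shaft: x'=+65 mm, 155 mm high. The pawl's arm reaches 68 mm from it to -x' over the top of the wheel, its nose drops between two teeth. On the right end of the shaft, in the plane y'=-52 mm, is the pawl's finger lever: an 8 mm bar with a heavy 24 mm yellow ball at 75 mm radius.
- index_wheel (a joint): Wheel angle (rad), one notch = 0.785. Negative = backward (top moves to +x'): blocked at 0 by the seated pawl. Positive = forward (top to -x'): teeth lift the pawl and pass. The seated pawl has 0.25 play: starts at 0.02 to 0.17; one notch back the pawl drops fully in from -0.785 to -0.53. Friction (about 1.5 N at a ball) holds the wheel where it is left.
- pawl (a joint): Pawl angle (rad): 0 fully down in a notch (up to 0.05 counts), above 0.2 out of the teeth, 1.12 tipped right back on its stop. The weight of the ball carries it over: let go below 0.65 it falls down, above 0.95 it falls back to its stop. About 1 to 4 N at the yellow ball moves it.
- pawl_knob (a point): Centre of the lever's yellow 24 mm ball. Pawl down: lever leans to -x', 58 degrees up (ball 219 mm high, 40 mm on the robot's side of the shaft); pushing the ball to +x' (away from the robot), over the top, lifts the pawl. Tipped right back: it leans as far to +x' (ball 219 mm high, 40 mm beyond the shaft), and is pushed back to -x'.
- red_ball (a point): Centre of the red 18 mm ball on the wheel's uppermost spoke. At wheel angle 0 the spoke leans 0.30 rad from upright to -x' (towards the robot), more as the wheel goes forward; turning backward carries it over the top to +x'; after one notch it leans about as far to +x'.
- anvil: round dark wooden block, 110 mm across, with a steel bench plate on top, 67 mm high, fixed to the bench; origin under its centre
- ring_box: small open white card ring box, 62 x 50 x 18 mm, loose; origin under its centre
- glue: small white glue bottle with a red cap, 38 mm across, 105 mm high, loose; origin under its centre
- hammer: jeweller's hammer, 220 mm long, lying loose; origin under the middle
- stone_tray: small open white card tray, 70 x 55 x 20 mm, loose; origin under its centre
- brush: bench brush lying loose; origin under the middle
- bowl: green plastic bowl, 130 mm across, 55 mm high, loose; origin under its centre
- jar: glass jar with a yellow lid, 72 mm across, 100 mm high, loose; origin under its centre

How it is judged (in metres and radians):
On the way, in this order (a step that is already met when the one before it is completed fails the run):
1. the pawl is lifted out of the teeth and tipped right back (value of joint pawl above 0.95 rad and value of joint index_wheel above -0.3 rad), for 0.2 s.
2. the wheel is turned backward with the pawl tipped back (value of joint index_wheel below -0.38 rad and value of joint pawl above 0.85 rad), for 0.1 s.
At the end, for the whole second after the job is handed in: The pawl is fully down (0.06 rad or less) in the notch one back from the first (wheel between -0.83 and -0.38 rad), the wheel is at rest, and every loose thing lies within 20 mm of where it was (value of joint pawl below 0.06 rad and value of joint index_wheel between -0.83 and -0.38 rad and velocity of joint index_wheel between -0.05 and 0.05 rad/s and distance of each of ring_box, glue, hammer, stone_tray, brush, bowl, jar from where it was at the start of the episode below 0.02 m); the robot touches nothing.
It fails at once if a loose thing is pushed away, lifted or carried (moved more than 20 mm) (distance of any of ring_box, glue, hammer, stone_tray, brush, bowl, jar from where it was at the start of the episode above 0.02 m).
It fails at once if the stand, wheel or pawl is gripped or forced (more than 30 N from the fingers) (contact force between the fingers and stand above 30 N).
It also fails if it takes over 64 s, if anything falls off the work surface, if the arm or the gripper's body presses on something with over 40 N, if the wrist force passes 120 N, or if a joint passes its speed limit or range.

ROBOT

A 6-joint arm with a two-finger parallel gripper is mounted at the origin on the work surface. World frame = base frame: x ahead of the robot, y to its left, z up, the work surface at z = 0. Lengths are in m, angles in degrees, forces in N, time in s.
With the tool pointing down it reaches from about 0.3 to 0.75 m from the base axis. Payload 8.5 kg.
Tool frame: the origin (TCP) lies at the very end of the fingers, on their centre line; the grasp point (between the pads) lies 19 mm behind it (env.pinch_z is the distance from the TCP to the grasp point, in m); z points along the fingers, y is the line along which they close (so a half turn about z gives the same grasp; the last joint's range is limited). The gripper opens to 85 mm and grips with 20 to 120 N. Pads are 22 mm wide; open, the fingers measure 114 mm over their backs; the gripper's body (76 mm by 85 mm) begins 54 mm behind the grasp point. The pads swing forward as they close: fully open they stand 13 mm farther back than shut.
Start: joints at [-88.711, 21.807, 74.336, -0, 83.858, -12.336], TCP at [0.13, -0.535, 0.193] pointing down, gripper open.
Joint ranges: [-178.18, 178.18], [-50.72, 133.34], [12.68, 142.11], [-81.47, 261.47], [9.98, 163.14], [-165.26, 165.26]. Speed limits (degrees/s): [136.94, 136.94, 180, 180, 180, 180].

INTERFACE

Orientations are given as a 3x3 rotation matrix whose columns are the frame's x, y, z axes.
In Python, from rig import env, viewer gives the robot as it stands.
- The arm moves only by the tool drive_tool, never from a script. Its argument "series" is a list of rows, each a list of 3 entries, a list of its own where there are three numbers: the shift along the tool's x, y, z in m, then the turn about the tool's z in degrees, then the finger opening in m, from 0 to 0.0854. A call has 1 to 20 rows; each row is the pose to reach, as a shift and turn from the pose commanded when the call began, along the tool's axes at that moment; what a row does not reach only later rows make up. A row lasts 1/10 s, in which the tool goes at most 50 mm and 8.59 degrees, less where a joint would pass 70% of its speed; a pose out of reach is approached as far as the arm can. A call with a gripper value outside its range is refused whole. The fingers move at their own pace and stop on an object; "newtons" is the grip in N (left out, the last holds). Time passes only in rows, so rows that repeat a pose let the fingers close. It gives the time, the measured TCP pose, the force, the opening and the grip force at its end, in the units of the state.
- env.observe(): the state, without advancing time (a new reading comes with each control period).
- viewer.get_image(name): name is "side" or "top" or "wrist"; returns a dict with "img" (420x560x3 uint8, red, green, blue), "depth" (420x560 float32, m along the optical axis (not along the pixel's ray), 0 where there is no reading), "camera_matrix" (3x3 intrinsics, pixels), "rvec" (rotation vector, rad) and "tvec" (3), from world to camera coordinates, as OpenCV has them. Camera axes: x right, y down, z forward; pixel columns grow to the right and rows downward; lengths in m; the calibration is good to about 2 mm. A picture is of the moment at which its call begins.
- env.close_job(): hands the job in; it is judged then, once.
The state is a dict: "time_s": time; "q": joint angles; "qvel": joint speeds; "joint_efforts": joint torques, N m; "position": TCP position; "tool_rot": TCP orientation; "ft_force": force on the tool from outside, world axes, zero at the start; "wrist_torque": the same for the moment, N m; "grip_width": finger opening in m; "gripper_force": force on a finger pad.
Only numpy, scipy, OpenCV 4.12 (cv2) and the standard library are available. Lean on these libraries where they do the work, as an engineer would, in place of code of your own. Each camera call takes 0.05 s, during which the arm holds its last target. There are 200 camera calls.

## Working session

There is one attempt and no reset: what is moved stays moved. The work goes in short steps, Python scripts to look and compute and a tool call to move; the robot and the scene stay as the last step left them, time stands still between calls to the robot, and variables do not carry over. Pictures are saved under pics/ and viewed, at most 10 in all, crops included, and the job is handed in when it is done.

Besides the shell and the picture viewer there is one more tool, called as name([rows], argument=value, ...), one row to a line, values as JSON. drive_tool: Moves the arm, as the interface text tells. Its arguments: {"type":"object","properties":{"series":{"type":"array"},"newtons":{"type":"number"}},"required":["series"]}

```bash
mkdir -p pics; ls; cat > h.py <<'E'
from rig import env, viewer
import numpy as np, cv2
def shot(n,f=None):
    d=viewer.get_image(n)
    if f: cv2.imwrite(f'pics/{f}.png',d['img'][:,:,::-1])
    return d
def cloud(d):
    K=d['camera_matrix'];R=cv2.Rodrigues(np.array(d['rvec'],float))[0];t=np.array(d['tvec'],float).ravel()
    z=d['depth'];v,u=np.mgrid[:z.shape[0],:z.shape[1]]
    c=np.stack([(u-K[0,2])/K[0,0]*z,(v-K[1,2])/K[1,1]*z,z],-1)
    return (c-t)@R
E
python3 - <<'E'
from h import *
a=shot('side','s0');b=shot('top','t0')
cv2.imwrite('pics/st.png',np.hstack([a['img'],b['img']])[:,:,::-1][:, :])
np.savez('d0.npz',sp=cloud(a),si=a['img'],tp=cloud(b),ti=b['img'],sd=a['depth'],td=b['depth'])
for d in(a,b):
    R=cv2.Rodrigues(np.array(d['rvec']))[0];print(-R.T@np.array(d['tvec']).ravel(),R[2])
print(env.observe()['tool_rot'])
E
```

```text
pics
[0.13120911 0.84037441 0.90110068] [ 0.31921033 -0.69277103 -0.64666302]
[0.33309434 0.03658299 1.44286152] [ 0.12495137  0.00627969 -0.99214299]
[[ 9.71861111e-01  2.35554623e-01  9.00797842e-06]
 [ 2.35554403e-01 -9.71860257e-01  1.32817575e-03]
 [ 3.21612435e-04 -1.28868049e-03 -9.99999118e-01]]
```

View pics/s0.png

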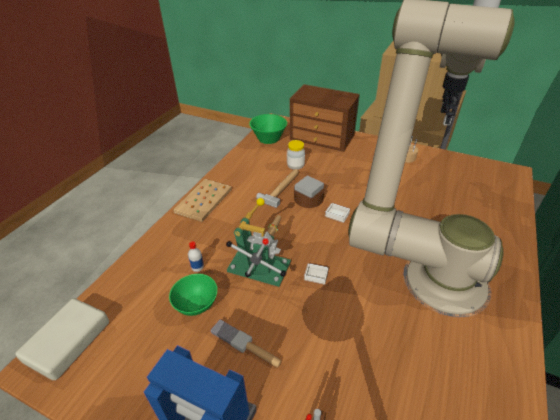

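View pics/t0.png

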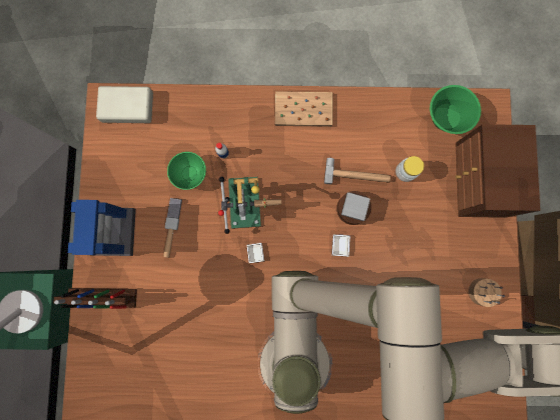

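The side picture shows the yellow ball at about (260,202) and the red one at (266,241). In the top picture they are at about (255,190) and (221,213).

```bash
cat > m.py <<'E'
from h import *
from scipy.optimize import least_squares
def ray_pts(d,uv):
    K=d['camera_matrix'];R=cv2.Rodrigues(np.array(d['rvec'],float))[0];t=np.array(d['tvec'],float).ravel()
    return -R.T@t, R.T@np.linalg.inv(K)@np.array([uv[0],uv[1],1.])
def blob(d,uv,col,r=9):
    h=cv2.cvtColor(d['img'],cv2.COLOR_RGB2HSV).astype(int)
    H,S,V=h[...,0],h[...,1],h[...,2]
    m=(((H>22)&(H<34)) if col=='y' else ((H<5)|(H>174)))&(S>170)&(V>90)
    v,u=np.nonzero(m); k=np.hypot(u-uv[0],v-uv[1])<r; u,v=u[k],v[k]
    if not len(u): return None,0,None
    P=cloud(d)[v,u]
    return (u.mean(),v.mean()),len(u),np.median(P,0)
def tri(a,b):
    A=np.zeros((3,3));y=np.zeros(3)
    for o,r in(a,b):
        r=r/np.linalg.norm(r);M=np.eye(3)-np.outer(r,r);A+=M;y+=M@o
    p=np.linalg.solve(A,y)
    return p,[round(float(np.linalg.norm(np.cross(p-o,r/np.linalg.norm(r)))),4) for o,r in(a,b)]
E
python3 - <<'E'
from m import *
a=shot('side');b=shot('top')
for c,ua,ub in(('y',(260,202),(255,190)),('r',(266,241),(221,213))):
    A=blob(a,ua,c);B=blob(b,ub,c);print(c,A,B)
    if A[1] and B[1]: print(tri(ray_pts(a,A[0]),ray_pts(b,B[0])))
# base-plate: green points 8..16mm high near stand, from top
P=cloud(b);h=cv2.cvtColor(b['img'],cv2.COLOR_RGB2HSV)
u0,v0=242,205
m=(h[...,0]>60)&(h[...,0]<95)&(h[...,1]>90)&(abs(P[...,2]-.012)<.006)
v,u=np.nonzero(m);k=(abs(u-u0)<45)&(abs(v-v0)<45);Q=P[v[k],u[k],:2]
print(k.sum(),cv2.minAreaRect(Q.astype(np.float32)),cv2.boxPoints(cv2.minAreaRect(Q.astype(np.float32))))
w=np.vstack([a['img'][180:300,200:320],b['img'][150:270,190:310]])
w=np.hstack([cv2.resize(x,(400,400),interpolation=2) for x in(a['img'][190:290,215:315],b['img'][160:260,195:295])])
cv2.imwrite('pics/c0.png',w[:,:,::-1])
E
```

```text
y ((np.float64(259.8636363636364), np.float64(201.3409090909091)), 44, array([0.53390094, 0.13378995, 0.2238477 ])) (None, 0, None)
r ((np.float64(265.0), np.float64(241.0)), 23, array([0.46917311, 0.23455859, 0.18851   ])) ((np.float64(220.56), np.float64(212.4)), 25, array([0.4710099 , 0.22825167, 0.19036006]))
(array([0.47115604, 0.22984977, 0.183403  ]), [0.0004, 0.0004])
507 ((0.5606992840766907, 0.21703168749809265), (0.2905452847480774, 0.14325915277004242), 37.27528762817383) [[0.40171868 0.18604614]
 [0.4884829  0.07204986]
 [0.7196799  0.24801724]
 [0.6329157  0.36201352]]
```

View pics/c0.png

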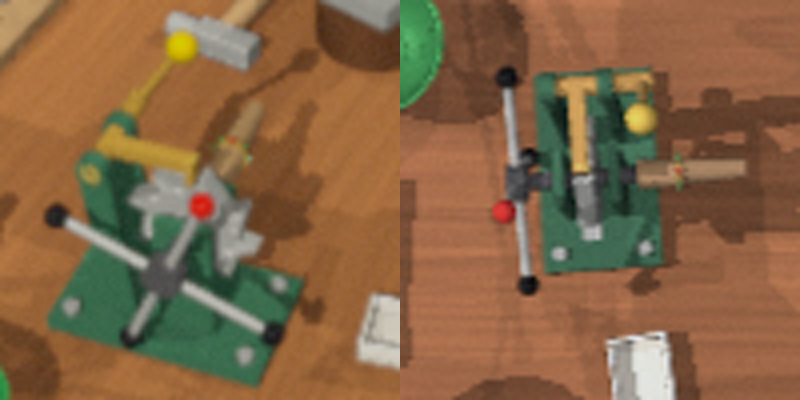

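The crops show the pawl down with the lever leaning towards the robot and the red spoke leaning towards the robot. The black spoke balls and the plate corners are clear enough to give the yaw.

```bash
python3 - <<'E'
from m import *
a=shot('side');b=shot('top')
T=lambda ua,ub:tri(ray_pts(a,ua),ray_pts(b,ub))
f=T((229,243.75),(221.75,179.25));n=T((283,273.25),(227,231.25));y=T((259.9,201.3),(255.2,189.6));r=T((265,241),(220.56,212.4))
print('far',f,'near',n,'yel',y)
hub=(f[0]+n[0])/2;d=f[0]-n[0];yaw=np.arctan2(d[1],d[0]);print('hub',hub,'yaw',yaw,'len',np.linalg.norm(d))
def fl(uv,z):
    o,q=ray_pts(b,uv);return o+q*(z-o[2])/q[2]
c=[fl(p,.012) for p in((230,227.5),(260.75,225.5),(257.5,177))];print(c)
e=c[2]-c[1];print('yaw edge',np.arctan2(e[1],e[0]),np.linalg.norm(e),np.linalg.norm(c[1]-c[0]))
for yw in(yaw,np.arctan2(e[1],e[0])):
    X=np.array([np.cos(yw),np.sin(yw),0]);Y=np.array([-X[1],X[0],0])
    print(yw,'origin hub',hub-.056*Y,'from yel',y[0]-.025*X+.052*Y,'corner',c[1]+.065*X+.05*Y)
    print('red rel hub',(r[0]-hub)@X,(r[0]-hub)@Y,r[0][2]-.105)
E
```

```text
far (array([0.5811101 , 0.23750424, 0.13328094]), [0.0005, 0.0005]) near (array([0.42288391, 0.22426448, 0.07082613]), [0.0007, 0.0007]) yel (array([0.53696225, 0.12622691, 0.21657678]), [0.0013, 0.0013])
hub [0.501997   0.23088436 0.10205353] yaw 0.08348172847335787 len 0.17062070105462354
[array([0.43887754, 0.2223893 , 0.012     ]), array([0.44730427, 0.11890844, 0.012     ]), array([0.61332063, 0.13384232, 0.012     ])]
yaw edge 0.08971282293940835 0.1666866940439018 0.10382339935084466
0.08348172847335787 origin hub [0.50666655 0.17507938 0.10205353] from yel [0.5077133  0.1759612  0.21657678] corner [0.50790866 0.17415432 0.012     ]
red rel hub -0.030819823033336174 0.0015406827657326247 0.07840299664786028
0.08971282293940835 origin hub [0.50701418 0.17510956 0.10205353] from yel [0.50740397 0.17577798 0.21657678] corner [0.50756324 0.17453088 0.012     ]
red rel hub -0.03080962464402094 0.0017326928421743059 0.07840299664786028
```

```bash
cat > g.py <<'E'
import sys,numpy as np
from rig import env
O=np.array([.5075,.175,0]);w=.086
X=np.array([np.cos(w),np.sin(w),0]);Y=np.array([-X[1],X[0],0]);Z=np.array([0,0,1])
s=env.observe();R=np.array(s['tool_rot']);p=np.array(s['position'])
print('t',s['time_s'],'stand',np.round([(p-O)@X,(p-O)@Y,p[2]],4),'F',np.round(s['ft_force'],2),'turn',np.rad2deg(np.arctan2(R[1,0],R[0,0])-w),'w',s['grip_width'])
for a in sys.argv[1:]:
    v=list(map(float,a.split(',')))
    q=O+X*v[0]+Y*v[1]+Z*v[2]
    print(a,np.round(R.T@(q-p),4),'world',np.round(q,3))
E
python3 - <<'E'
from rig import env
import numpy as np
s=env.observe();R=np.array(s['tool_rot']);p=np.array(s['position'])
for q in([.13,-.535,.3],[.38,-.28,.30]):print(np.round(R.T@(np.array(q)-p),3))
E
python3 g.py -.03,-.052,.30 -.03,-.052,.215
```

```text
[ 0.     0.001 -0.107]
[ 0.303 -0.188 -0.107]
t 0.3 stand [-0.4375 -0.6743  0.1926] F [-0.29  0.64  0.1 ] turn 8.69741220818866 w 0.08559451684607629
-.03,-.052,.30 [ 0.4969 -0.5536 -0.1071] world [0.482 0.121 0.3  ]
-.03,-.052,.215 [ 0.4969 -0.5535 -0.0221] world [0.482 0.121 0.215]
```

drive_tool([
  [[0,0,-0.05],0,0],
  [[0,0,-0.107],0,0],
  [[0,0,-0.107],0,0],
  [[0.15,-0.095,-0.107],8.7,0],
  [[0.15,-0.095,-0.107],8.7,0],
  [[0.15,-0.095,-0.107],8.7,0],
  [[0.15,-0.095,-0.107],8.7,0],
  [[0.303,-0.188,-0.107],8.7,0],
  [[0.303,-0.188,-0.107],8.7,0],
  [[0.303,-0.188,-0.107],8.7,0],
  [[0.303,-0.188,-0.107],8.7,0],
  [[0.303,-0.188,-0.107],8.7,0],
], newtons=20)

```text
time_s: 1.5
position: [0.3815, -0.2778, 0.2995]
tool_rot: [[0.996, 0.09, 0.0], [0.09, -0.996, 0.001], [0.0, -0.001, -1.0]]
ft_force: [-0.4, 0.1, 0.5]
grip_width: 0.0003
gripper_force: 0.0
```

```bash
python3 g.py -.03,-.052,.30 -.03,-.052,.212
```

```text
t 1.5 stand [-0.1645 -0.4403  0.2995] F [-0.39  0.14  0.46] turn 0.26136455728472063 w 0.00028561727938158286
-.03,-.052,.30 [ 1.362e-01 -3.877e-01 -2.000e-04] world [0.482 0.121 0.3  ]
-.03,-.052,.212 [ 0.1362 -0.3877  0.0878] world [0.482 0.121 0.212]
```

drive_tool([
  [[0.068,-0.194,0],0,0],
  [[0.068,-0.194,0],0,0],
  [[0.068,-0.194,0],0,0],
  [[0.068,-0.194,0],0,0],
  [[0.068,-0.194,0],0,0],
  [[0.136,-0.388,0],0,0],
  [[0.136,-0.388,0],0,0],
  [[0.136,-0.388,0],0,0],
  [[0.136,-0.388,0],0,0],
  [[0.136,-0.388,0],0,0],
  [[0.136,-0.388,0],0,0],
  [[0.136,-0.388,0.03],0,0],
  [[0.136,-0.388,0.06],0,0],
  [[0.136,-0.388,0.088],0,0],
  [[0.136,-0.388,0.088],0,0],
])

```text
time_s: 3.0
position: [0.4803, 0.1158, 0.2089]
tool_rot: [[0.997, 0.083, -0.007], [0.083, -0.997, -0.0], [-0.007, -0.0, -1.0]]
ft_force: [0.4, 0.5, 0.3]
grip_width: -0.0
gripper_force: 0.0
```

```bash
python3 g.py -.002,-.052,.212 .077,-.052,.212; python3 -c "
from h import *
a=shot('side');cv2.imwrite('pics/c1.png',cv2.resize(a['img'][130:310,170:370],(600,540),interpolation=2)[:,:,::-1])"
```

```text
t 3.0 stand [-0.0322 -0.0567  0.2089] F [0.39 0.49 0.25] turn -0.15804728134027143 w -3.0368233757067547e-05
-.002,-.052,.212 [ 0.0302 -0.0048 -0.0033] world [0.51  0.123 0.212]
.077,-.052,.212 [ 0.1092 -0.005  -0.0039] world [0.589 0.13  0.212]
```

View pics/c1.png

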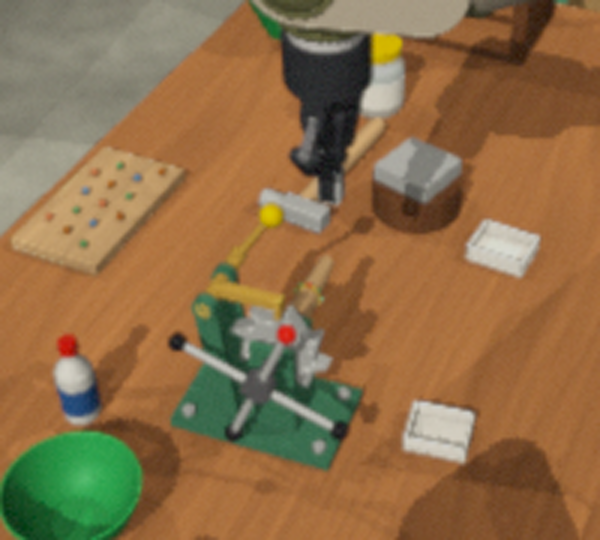

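The closed fingertip is just on the robot's side of the yellow ball (crop (333,195) against (270,215)), at ball height. I'll push the lever now.

drive_tool([
  [[0.015,-0.003,0],0,0],
  [[0.023,-0.003,0],0,0],
  [[0.03,-0.003,0],0,0],
  [[0.036,-0.003,0],0,0],
  [[0.043,-0.003,0],0,0],
  [[0.05,-0.003,0],0,0],
  [[0.057,-0.003,0],0,0],
  [[0.064,-0.003,0],0,0],
  [[0.071,-0.003,0],0,0],
  [[0.078,-0.003,0],0,0],
  [[0.085,-0.003,0],0,0],
  [[0.092,-0.003,0],0,0],
  [[0.099,-0.003,0],0,0],
  [[0.104,-0.003,0],0,0],
  [[0.107,-0.003,0],0,0],
  [[0.107,-0.003,0],0,0],
])

```text
time_s: 4.65
position: [0.5885, 0.13, 0.2117]
tool_rot: [[0.996, 0.086, -0.0], [0.086, -0.996, -0.0], [-0.0, 0.0, -1.0]]
ft_force: [0.8, -0.2, -0.4]
grip_width: 0.0001
gripper_force: 0.0
```

```bash
python3 g.py .04,-.052,.212 .04,-.052,.30 -.075,.057,.27 -.075,.057,.176; python3 -c "
from h import *
a=shot('side');cv2.imwrite('pics/c2.png',cv2.resize(a['img'][160:290,190:330],(560,520),interpolation=2)[:,:,::-1])"
```

```text
t 4.65 stand [ 0.0769 -0.0518  0.2117] F [ 0.8  -0.17 -0.44] turn -0.002276272603350653 w 5.464190212739828e-05
.04,-.052,.212 [-0.0369  0.0002 -0.0003] world [0.552 0.127 0.212]
.04,-.052,.30 [-0.0369  0.0002 -0.0883] world [0.552 0.127 0.3  ]
-.075,.057,.27 [-0.1519 -0.1088 -0.0583] world [0.428 0.225 0.27 ]
-.075,.057,.176 [-0.1519 -0.1088  0.0357] world [0.428 0.225 0.176]
```

View pics/c2.png

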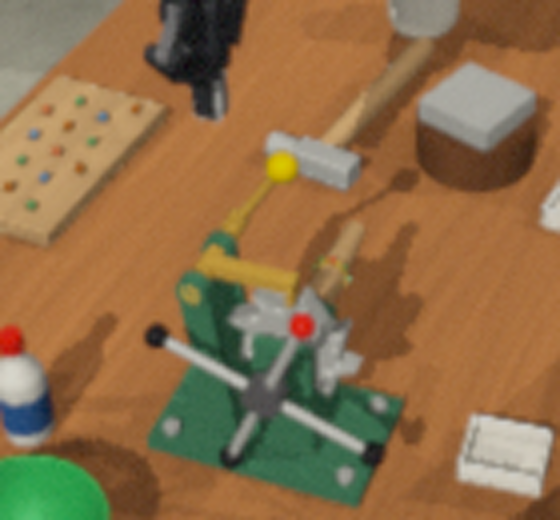

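The lever did not move: the ball is still at crop (283,167), and the fingertip at (212,115) went past it. I'll check where the fingertip really is.

```bash
python3 - <<'E'
from m import *
a=shot('side');b=shot('top')
s=env.observe();p=np.array(s['position'])
for d in(a,b):
    for q in(p,p+[0,0,.05],np.array([.537,.126,.217])): print(q,cv2.projectPoints(q.reshape(1,3),np.array(d['rvec'],float),np.array(d['tvec'],float),d['camera_matrix'],None)[0].ravel())
Pa=cloud(a)
for n,d in(('side',a),('top',b)):
    P=cloud(d);h=d['img'].sum(2)
    m=(np.hypot(P[...,0]-p[0],P[...,1]-p[1])<.06)&(P[...,2]>.17)&(P[...,2]<.33)
    Q=P[m]; print(n,len(Q))
    for z in np.arange(.17,.33,.02):
        k=abs(Q[:,2]-z)<.01
        if k.sum(): print(round(z,2),k.sum(),np.round(Q[k].min(0),3),np.round(Q[k].max(0),3))
print(Pa[185:192,238:250,2].round(3))
A=blob(a,(260,202),'y');print(A)
w=shot('wrist')
cv2.imwrite('pics/c3.png',np.hstack([cv2.resize(a['img'][150:230,210:290],(400,400),interpolation=2),cv2.resize(b['img'][140:240,200:300],(400,400),interpolation=2)])[:,:,::-1])
E
```

```text
[0.58810198 0.13001787 0.21188745] [243.79831387 198.70610526]
[0.58810198 0.13001787 0.26188745] [242.4220193  184.70530607]
[0.537 0.126 0.217] [260.36966215 201.21033462]
[0.58810198 0.13001787 0.21188745] [254.30138762 172.30026118]
[0.58810198 0.13001787 0.26188745] [253.05197626 168.68521817]
[0.537 0.126 0.217] [255.11794941 189.15258418]
side 358
0.17 8 [0.561 0.127 0.171] [0.566 0.134 0.179]
0.19 16 [0.547 0.127 0.182] [0.56  0.134 0.199]
0.21 17 [0.528 0.127 0.201] [0.55  0.138 0.22 ]
0.23 34 [0.529 0.121 0.221] [0.545 0.14  0.231]
0.25 16 [0.577 0.124 0.25 ] [0.599 0.142 0.26 ]
0.27 57 [0.576 0.123 0.26 ] [0.594 0.145 0.28 ]
0.29 44 [0.574 0.099 0.281] [0.597 0.161 0.3  ]
0.31 104 [0.569 0.081 0.3  ] [0.597 0.178 0.32 ]
top 33
0.17 3 [0.569 0.127 0.171] [0.572 0.164 0.173]
0.25 3 [0.576 0.125 0.253] [0.578 0.13  0.258]
0.27 1 [0.576 0.133 0.261] [0.576 0.133 0.261]
0.29 1 [0.573 0.16  0.298] [0.573 0.16  0.298]
0.31 15 [0.572 0.102 0.301] [0.581 0.174 0.319]
[[ 0.269  0.27   0.272  0.271  0.271  0.268  0.267  0.266  0.264  0.26
  -0.001 -0.001]
 [ 0.265  0.267  0.265  0.266  0.269  0.265  0.265  0.263  0.26   0.257
  -0.003 -0.001]
 [ 0.255  0.263  0.262  0.262  0.265  0.263  0.26   0.26   0.257 -0.001
   0.001 -0.001]
 [-0.     0.257  0.259  0.259  0.262  0.263  0.257  0.257  0.254 -0.002
   0.    -0.   ]
 [ 0.    -0.003  0.25   0.25   0.252  0.258  0.251  0.253 -0.002 -0.001
  -0.001 -0.001]
 [-0.002 -0.001  0.     0.001 -0.002 -0.003 -0.005 -0.004 -0.001 -0.001
  -0.     0.001]
 [-0.002 -0.001 -0.    -0.001 -0.001 -0.    -0.003  0.     0.002 -0.002
  -0.002 -0.001]]
((np.float64(259.8695652173913), np.float64(201.5)), 46, array([0.53398099, 0.13330715, 0.22401369]))
```

View pics/c3.png

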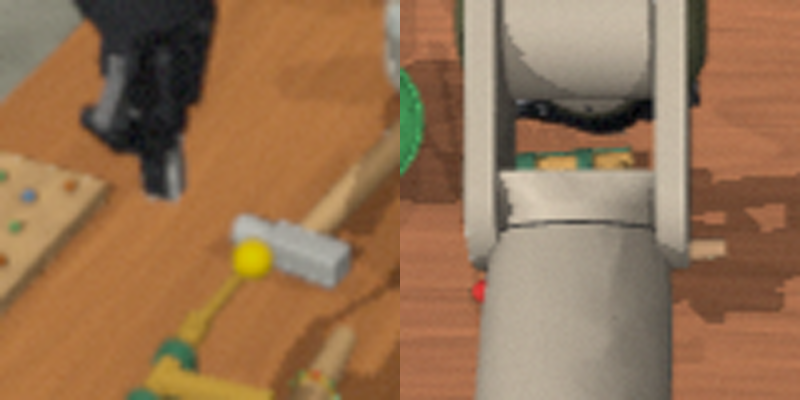

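The camera puts the finger's real end at z ≈ 0.247, about 35 mm above the reported TCP, so it passed over the ball. The xy position agrees. I'll command 35 mm lower from here on. First I go back over the ball, then down, then measure the tip.

drive_tool([
  [[0,0,-0.025],0,0],
  [[-0.04,0,-0.025],0,0],
  [[-0.08,0,-0.025],0,0],
  [[-0.107,0,-0.025],0,0],
  [[-0.107,0,-0.025],0,0],
  [[-0.107,0,0],0,0],
  [[-0.107,0,0.02],0,0],
  [[-0.107,0,0.037],0,0],
  [[-0.107,0,0.037],0,0],
  [[-0.107,0,0.037],0,0],
])

```text
time_s: 5.85
position: [0.4822, 0.1208, 0.1753]
tool_rot: [[0.996, 0.086, 0.0], [0.086, -0.996, 0.0], [0.0, 0.0, -1.0]]
ft_force: [1.2, 0.2, 0.1]
grip_width: 0.0004
gripper_force: 0.0
```

```bash
cat > tip.py <<'E'
from m import *
a=shot('side');P=cloud(a);p=np.array(env.observe()['position'])
m=(np.hypot(P[...,0]-p[0],P[...,1]-p[1])<.022)&(P[...,2]>.15)&(P[...,2]<.3)&(a['img'].max(2).astype(int)-a['img'].min(2)<45)
Q=P[m];print('tcp',p.round(4),'tip z',np.sort(Q[:,2])[:8].round(3),'x',Q[:,0].min().round(3),Q[:,0].max().round(3))
E
python3 tip.py; python3 g.py .077,-.052,.175
```

```text
tcp [0.4824 0.1208 0.1757] tip z [0.211 0.214 0.214 0.215 0.215 0.217 0.218 0.221] x 0.464 0.489
t 5.9 stand [-0.0297 -0.0518  0.1757] F [ 0.25 -0.09  0.23] turn -0.002250418200982436 w -0.00032269174219189464
.077,-.052,.175 [0.1067 0.0002 0.0009] world [0.589 0.13  0.175]
```

drive_tool([
  [[0.012,0,0.003],0,0],
  [[0.022,0,0.003],0,0],
  [[0.028,0,0.003],0,0],
  [[0.034,0,0.003],0,0],
  [[0.04,0,0.003],0,0],
  [[0.046,0,0.003],0,0],
  [[0.052,0,0.003],0,0],
])

```text
time_s: 6.6
position: [0.534, 0.1253, 0.1719]
tool_rot: [[0.996, 0.086, 0.0], [0.086, -0.996, 0.0], [0.0, 0.0, -1.0]]
ft_force: [-0.2, 0.3, 0.7]
grip_width: 0.0002
gripper_force: 0.4
```

```bash
python3 tip.py; python3 -c "
from m import *
print(blob(shot('side'),(255,200),'y',18))"; python3 g.py .077,-.052,.173
```

```text
tcp [0.5347 0.1253 0.1717] tip z [0.21  0.21  0.213 0.213 0.213 0.215 0.216 0.217] x 0.515 0.544
((np.float64(252.68571428571428), np.float64(198.0)), 35, array([0.55383878, 0.13645212, 0.23112163]))
t 6.7 stand [ 0.0223 -0.0519  0.1717] F [-0.21  0.24 -1.11] turn -0.006655096903247973 w -0.00022546061484262337
.077,-.052,.173 [ 0.0547  0.0001 -0.0013] world [0.589 0.13  0.173]
```

The ball is moving with the finger. I'll carry on over the top.

drive_tool([
  [[0.006,0,0],0,0],
  [[0.012,0,0],0,0],
  [[0.018,0,0],0,0],
  [[0.024,0,0],0,0],
  [[0.03,0,0],0,0],
  [[0.036,0,0],0,0],
  [[0.042,0,0],0,0],
  [[0.048,0,0],0,0],
  [[0.053,0,0],0,0],
  [[0.055,0,0],0,0],
  [[0.055,0,0],0,0],
  [[0.055,0,0],0,0],
])

```text
time_s: 7.9
position: [0.5881, 0.13, 0.1718]
tool_rot: [[0.996, 0.086, -0.0], [0.086, -0.996, -0.0], [-0.0, -0.0, -1.0]]
ft_force: [0.5, 1.1, 0.4]
grip_width: 0.0003
gripper_force: 0.0
```

```bash
python3 -c "
from m import *
a=shot('side')
print('expect ball at',cv2.projectPoints(np.array([[.5075+.105*.9963+.052*.0859,.175+.105*.0859-.052*.9963,.219]]),np.array(a['rvec'],float),np.array(a['tvec'],float),a['camera_matrix'],None)[0].ravel())
print(blob(a,(236,194),'y',18)[:2]);cv2.imwrite('pics/c4.png',cv2.resize(a['img'][160:290,190:330],(560,520),interpolation=2)[:,:,::-1])
print(blob(a,(265,241),'r'))"; python3 g.py -.03,-.052,.24 -.08,.057,.24 -.08,.057,.140 .01,.057,.140
```

```text
expect ball at [234.47475409 194.62815153]
((np.float64(234.32), np.float64(195.38)), 50)
((np.float64(265.09090909090907), np.float64(241.0909090909091)), 22, array([0.46876629, 0.23414661, 0.18867727]))
t 7.95 stand [ 0.0765 -0.0517  0.1719] F [-0.56 -0.32 -0.25] turn 0.0014889980006686455 w -0.00027011028715721256
-.03,-.052,.24 [-0.1065  0.0003 -0.0681] world [0.482 0.121 0.24 ]
-.08,.057,.24 [-0.1565 -0.1087 -0.0681] world [0.423 0.225 0.24 ]
-.08,.057,.140 [-0.1564 -0.1087  0.0319] world [0.423 0.225 0.14 ]
.01,.057,.140 [-0.0664 -0.1087  0.0319] world [0.513 0.233 0.14 ]
```

View pics/c4.png

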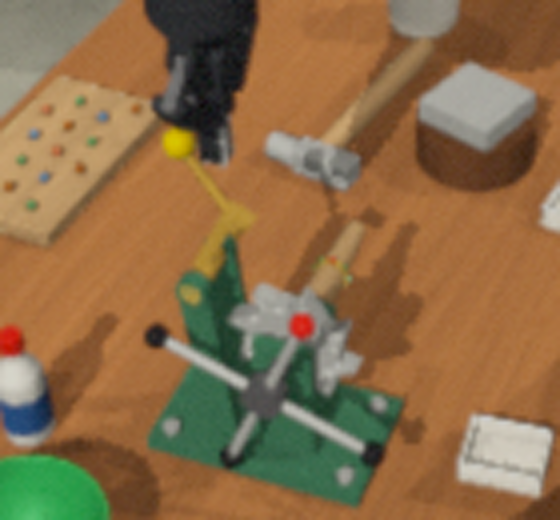

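The lever is tipped right back: the ball is at crop (178,142), where it was expected, and the pawl stands up. Next the finger goes to the red ball, again with the 35 mm allowance.

drive_tool([
  [[-0.03,0,0],0,0],
  [[-0.06,0,-0.03],0,0],
  [[-0.1,0,-0.068],0,0],
  [[-0.135,-0.03,-0.068],0,0],
  [[-0.156,-0.07,-0.068],0,0],
  [[-0.156,-0.109,-0.068],0,0],
  [[-0.156,-0.109,-0.068],0,0],
  [[-0.156,-0.109,-0.03],0,0],
  [[-0.156,-0.109,0.01],0,0],
  [[-0.156,-0.109,0.032],0,0],
  [[-0.156,-0.109,0.032],0,0],
  [[-0.156,-0.109,0.032],0,0],
])

```text
time_s: 9.15
position: [0.424, 0.225, 0.1406]
tool_rot: [[0.996, 0.085, 0.001], [0.085, -0.996, 0.0], [0.001, -0.0, -1.0]]
ft_force: [0.9, -0.2, 0.7]
grip_width: -0.0002
gripper_force: 0.0
```

```bash
sed -i 's/>.15)/>.10)/' tip.py; python3 tip.py;  python3 g.py -.051,.057,.140 .01,.057,.140; python3 -c "
from m import *
a=shot('side');print(blob(a,(265,241),'r')[:2],blob(a,(234,195),'y')[:2])"
```

```text
tcp [0.4244 0.2251 0.1412] tip z [0.178 0.181 0.182 0.183 0.184 0.184 0.186 0.186] x 0.405 0.432
t 9.2 stand [-0.0785  0.0571  0.1412] F [-0.48  0.48  0.7 ] turn -0.019275774500772398 w -1.5449416083399208e-05
-.051,.057,.140 [0.0275 0.0001 0.0013] world [0.452 0.227 0.14 ]
.01,.057,.140 [0.0885 0.     0.0014] world [0.513 0.233 0.14 ]
((np.float64(265.0), np.float64(241.0)), 21) ((np.float64(234.2), np.float64(195.3)), 50)
```

drive_tool([
  [[0.015,0,0.004],0,0],
  [[0.024,0,0.004],0,0],
  [[0.03,0,0.004],0,0],
  [[0.036,0,0.004],0,0],
  [[0.042,0,0.004],0,0],
  [[0.048,0,0.004],0,0],
  [[0.054,0,0.004],0,0],
  [[0.06,0,0.004],0,0],
  [[0.066,0,0.004],0,0],
  [[0.072,0,0.004],0,0],
  [[0.077,0,0.004],0,0],
  [[0.081,0,0.004],0,0],
  [[0.084,0,0.004],0,0],
  [[0.086,0,0.004],0,0],
  [[0.088,0,0.004],0,0],
  [[0.089,0,0.004],0,0],
  [[0.089,0,0.004],0,0],
])

```text
time_s: 10.95
position: [0.5123, 0.2329, 0.1359]
tool_rot: [[0.996, 0.086, 0.0], [0.086, -0.996, 0.0], [0.0, -0.0, -1.0]]
ft_force: [-0.8, -0.1, -1.8]
grip_width: -0.0001
gripper_force: 0.6
```

```bash
cat > w.py <<'E'
from m import *
a=shot('side')
def pr(q): return cv2.projectPoints(np.array([q],float),np.array(a['rvec'],float),np.array(a['tvec'],float),a['camera_matrix'],None)[0].ravel()
h=np.array([.5075,.175,.105])+.057*np.array([-.0859,.9963,0])
f=lambda th:pr(h+.085*(np.sin(-(th+.3))*np.array([.9963,.0859,0])+np.cos(th+.3)*np.array([0,0,1])))
g=f(-.66);B=blob(a,g,'r',22);print(B[:2],'at -.66',g)
if B[1]:
    T=np.arange(-1,.2,.01);e=[np.linalg.norm(f(t)-B[0]) for t in T];print('wheel',T[np.argmin(e)],min(e))
print('yel',blob(a,(234,195),'y')[:2])
E
python3 w.py; python3 g.py .01,.057,.140
```

```text
((np.float64(243.05), np.float64(235.75)), 20) at -.66 [243.69528751 235.01195191]
wheel -0.6899999999999997 0.7120954510831381
yel ((np.float64(231.0), np.float64(195.0)), 1)
t 11.0 stand [0.0098 0.0572 0.1359] F [-1.97 -0.13 -0.65] turn -0.0017825965360906354 w 0.00017784734225538361
.01,.057,.140 [ 0.0003  0.0002 -0.0041] world [0.513 0.233 0.14 ]
```

The wheel is at about -0.68, inside the window. Now I back off, go over the top to the far side of the lever, and come down.

drive_tool([
  [[-0.02,0,0],0,0],
  [[-0.04,0,0],0,0],
  [[-0.04,0,-0.04],0,0],
  [[-0.04,0,-0.085],0,0],
  [[-0.04,0,-0.124],0,0],
  [[-0.04,0,-0.124],0,0],
  [[0,0.03,-0.124],0,0],
  [[0.035,0.055,-0.124],0,0],
  [[0.07,0.08,-0.124],0,0],
  [[0.105,0.109,-0.124],0,0],
  [[0.142,0.109,-0.124],0,0],
  [[0.142,0.109,-0.124],0,0],
  [[0.142,0.109,-0.124],0,0],
])

```text
time_s: 12.3
position: [0.6634, 0.1363, 0.2586]
tool_rot: [[0.996, 0.086, -0.001], [0.086, -0.996, -0.0], [-0.001, -0.0, -1.0]]
ft_force: [-0.1, -0.3, 0.4]
grip_width: -0.0002
gripper_force: 0.0
```

```bash
python3 w.py; python3 g.py .15,-.052,.172 .05,-.052,.172
```

```text
((np.float64(243.67857142857142), np.float64(235.32142857142858)), 28) at -.66 [243.69528751 235.01195191]
wheel -0.6599999999999997 0.30992778749108346
yel ((np.float64(234.32), np.float64(195.38)), 50)
t 12.35 stand [ 0.1513 -0.0515  0.2596] F [-0.45 -0.21 -0.21] turn 0.015199469627382034 w 5.6068441757497884e-05
.15,-.052,.172 [-0.0013  0.0005  0.0876] world [0.661 0.136 0.172]
.05,-.052,.172 [-0.1013  0.0004  0.0876] world [0.562 0.127 0.172]
```

drive_tool([
  [[0,0,0.04],0,0],
  [[0,0,0.088],0,0],
  [[0,0,0.088],0,0],
  [[-0.012,0,0.088],0,0],
  [[-0.02,0,0.088],0,0],
  [[-0.026,0,0.088],0,0],
  [[-0.032,0,0.088],0,0],
  [[-0.038,0,0.088],0,0],
  [[-0.044,0,0.088],0,0],
  [[-0.05,0,0.088],0,0],
  [[-0.056,0,0.088],0,0],
  [[-0.062,0,0.088],0,0],
  [[-0.068,0,0.088],0,0],
  [[-0.074,0,0.088],0,0],
  [[-0.08,0,0.088],0,0],
  [[-0.086,0,0.088],0,0],
  [[-0.092,0,0.088],0,0],
  [[-0.098,0,0.088],0,0],
  [[-0.098,0,0.088],0,0],
  [[-0.098,0,0.088],0,0],
])

```text
time_s: 14.35
position: [0.5654, 0.128, 0.1719]
tool_rot: [[0.996, 0.086, 0.0], [0.086, -0.996, 0.0], [0.0, -0.0, -1.0]]
ft_force: [0.1, -0.2, -0.1]
grip_width: -0.0002
gripper_force: 0.0
```

```bash
python3 w.py; python3 g.py .049,-.052,.172; python3 -c "
from m import *
a=shot('side');print(blob(a,(260,201),'y',15)[:2]);cv2.imwrite('pics/c5.png',cv2.resize(a['img'][160:290,190:330],(560,520),interpolation=2)[:,:,::-1])"
```

```text
((np.float64(243.625), np.float64(235.28125)), 32) at -.66 [243.69528751 235.01195191]
wheel -0.6599999999999997 0.27831959547466384
yel (None, 0)
t 14.4 stand [ 0.0538 -0.0518  0.1719] F [ 0.12 -0.27  0.68] turn -0.002462896147384188 w 0.00010441340721693434
.049,-.052,.172 [-0.0048  0.0002 -0.0001] world [0.561 0.127 0.172]
((np.float64(259.84444444444443), np.float64(201.42222222222222)), 45)
```

View pics/c5.png

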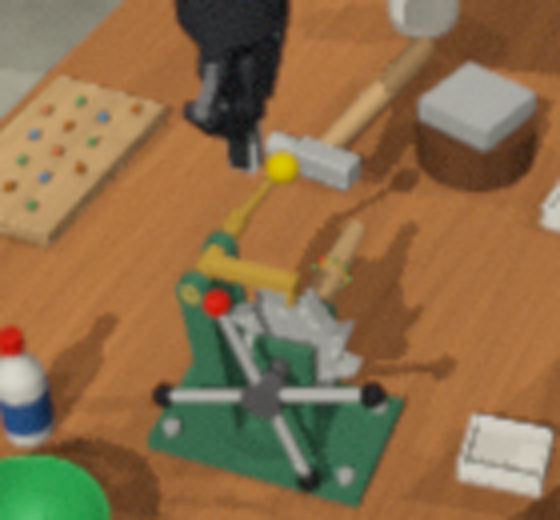

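The pawl is seated again: the yellow ball is at (259.8,201.4), the same as at the start. The red spoke leans away from the robot. Now I retreat.

drive_tool([
  [[0.03,0,0],0,0],
  [[0.06,0,0],0,0],
  [[0.06,0,-0.05],0,0],
  [[0.06,0,-0.1],0,0],
  [[0.06,0,-0.12],0,0],
  [[0.06,0,-0.12],0,0],
  [[0.06,0,-0.12],0,0],
])

```text
time_s: 15.15
position: [0.6251, 0.1331, 0.291]
tool_rot: [[0.996, 0.086, -0.001], [0.086, -0.996, -0.0], [-0.001, -0.0, -1.0]]
ft_force: [0.1, 0.3, -0.5]
grip_width: -0.0003
gripper_force: 0.0
```

```bash
python3 w.py; python3 -c "
from m import *
print(blob(shot('side'),(260,201),'y',15)[:2]); print(env.close_job())"
```

```text
((np.float64(243.6), np.float64(235.16666666666666)), 30) at -.66 [243.69528751 235.01195191]
wheel -0.6599999999999997 0.1817040633086121
yel (None, 0)
((np.float64(259.84444444444443), np.float64(201.42222222222222)), 45)
the job is handed in; nothing more can be done
None
```

The job is handed in with no verdict returned: by the camera the wheel is one notch back at about -0.66 rad, with the pawl fully down and the finger clear; my first push missed because the fingertip really ends about 35 mm above the reported TCP, so I lowered all later moves to match.

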